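Put the ink rack in order for a refill

TASK

Get the ink rack ready for refilling the printer: black already stands at one end of it, and someone has parked the blue oil bottle at the other end, so take the oil out and stand it in the drip tray beside the white label remover. Stand the inks in the rack in the order of the printer's tanks, one to a hole and right down on its base: cyan next to black, yellow in the end hole where the oil was, and magenta between cyan and yellow. Leave the black and the white bottle where they stand, and do not tip any bottle over; the spare black and cyan bottles back by the wall, behind the parts box, are not needed.

Things in the scene. Friction and masses are not known exactly. Their poses are not given: they have to be found in the camera images.
- rack: plywood ink rack, 74 (x) x 280 (y) mm, does not move. Origin: centre of underside, z up. Holes at x 0, y -93, -31, 31, 93 mm, each 44 (x) x 56 (y) mm; bottles stand on its base at z 6; hole board top z 40, end cheeks z 46. An ink bottle goes in with its x along the rack's x (either way round), 5 mm free each side. Black stands at y +93 or -93
- ink_bk: black ink refill bottle with a black cap, loose, already standing upright in one end hole of the rack (not the spare by the wall). Body 34 by 46 mm, 92 mm high, cap to 132 mm. Origin: centre of its underside; z up
- ink_c: cyan (light blue) ink bottle, black cap, loose, on the open bench right of or behind the rack (not the spare by the wall). Flat body 34 (its x) x 46 (its y) mm, 83 mm high; cap 28 mm across, up to 118 mm. Origin: centre of underside; z up. Grasp the flat sides, fingers closing along its x, about 75 mm above its foot. 0.07 to 0.13 kg
- ink_m: magenta ink bottle, black cap, loose, on the open bench right of or behind the rack. Flat body 34 (its x) x 46 (its y) mm, 83 mm high; cap 28 mm across, up to 118 mm. Origin: centre of underside; z up. Grasp the flat sides, fingers closing along its x, about 75 mm above its foot. 0.07 to 0.13 kg
- ink_y: yellow ink bottle, black cap, loose, on the open bench right of or behind the rack. Flat body 34 (its x) x 46 (its y) mm, 83 mm high; cap 28 mm across, up to 118 mm. Origin: centre of underside; z up. Grasp the flat sides, fingers closing along its x, about 75 mm above its foot. 0.07 to 0.13 kg
- spray_oil: small round dark blue oil bottle with a yellow top, loose, at the start in the rack's end hole away from the black ink. 35 mm across, body 80 mm high, narrower top up to 91 mm. Origin: centre of underside; z up. Grasp at any yaw, about 62 mm above its foot. 0.08 to 0.15 kg
- drip_tray: shallow bare steel drip tray left of the rack, does not move. 156 (its x) x 84 (its y) mm, wall 3 mm, rim 18 mm high. Origin: centre of underside, z up; inner floor at z 3 mm. The white bottle stands in its +x half; the -x half, centred at x -36 mm, y 0, is free for the oil
- label_off: small round white label remover bottle, loose, standing upright in the drip tray near x = +36 mm of the tray. 39 mm in diameter, 79 mm high. Origin: centre of its underside; z up
There are look-alikes about, which are no part of the job. There is more than one size of the ink_y; the one meant has the size given above.

How it is judged:
At the end, for the whole second after the job is handed in: From black's end the holes hold black, cyan, magenta, yellow, each within 12 mm of its hole's centre, foot under 12 mm above the rack's underside; oil and white bottle stand in the tray (foot under 10 mm, within 66 mm along and 30 mm across of its centre); all upright within 0.12 rad, at rest ((((x of ink_bk in the frame of rack between -0.012 and 0.012 m and y of ink_bk in the frame of rack between 0.081 and 0.105 m and z of ink_bk in the frame of rack below 0.012 m) and (x of ink_c in the frame of rack between -0.012 and 0.012 m and y of ink_c in the frame of rack between 0.019 and 0.043 m and z of ink_c in the frame of rack below 0.012 m) and (x of ink_m in the frame of rack between -0.012 and 0.012 m and y of ink_m in the frame of rack between -0.043 and -0.019 m and z of ink_m in the frame of rack below 0.012 m) and (x of ink_y in the frame of rack between -0.012 and 0.012 m and y of ink_y in the frame of rack between -0.105 and -0.081 m and z of ink_y in the frame of rack below 0.012 m)) or ((x of ink_bk in the frame of rack between -0.012 and 0.012 m and y of ink_bk in the frame of rack between -0.105 and -0.081 m and z of ink_bk in the frame of rack below 0.012 m) and (x of ink_c in the frame of rack between -0.012 and 0.012 m and y of ink_c in the frame of rack between -0.043 and -0.019 m and z of ink_c in the frame of rack below 0.012 m) and (x of ink_m in the frame of rack between -0.012 and 0.012 m and y of ink_m in the frame of rack between 0.019 and 0.043 m and z of ink_m in the frame of rack below 0.012 m) and (x of ink_y in the frame of rack between -0.012 and 0.012 m and y of ink_y in the frame of rack between 0.081 and 0.105 m and z of ink_y in the frame of rack below 0.012 m))) and x of spray_oil in the frame of drip_tray between -0.066 and 0.066 m and y of spray_oil in the frame of drip_tray between -0.03 and 0.03 m and z of each of spray_oil, label_off in the frame of drip_tray below 0.01 m and x of label_off in the frame of drip_tray between -0.066 and 0.066 m and y of label_off in the frame of drip_tray between -0.03 and 0.03 m and angle between each of ink_bk, ink_c, ink_m, ink_y, spray_oil, label_off's own z axis and vertical below 0.12 rad and linear speed of each of ink_bk, ink_c, ink_m, ink_y, spray_oil, label_off below 0.02 m/s and angular speed of each of ink_bk, ink_c, ink_m, ink_y, spray_oil, label_off below 0.3 rad/s); the robot touches nothing.
It fails at once if a bottle is tipped over (more than 0.7 rad) (angle between any of ink_bk, ink_c, ink_m, ink_y, spray_oil, label_off's own z axis and vertical above 0.7 rad).
It fails at once if the black ink bottle is taken out of its place (moved more than 25 mm) (distance of ink_bk from where it was at the start of the episode above 0.025 m).
It fails at once if the white label remover is moved away (more than 30 mm) (distance of label_off from where it was at the start of the episode above 0.03 m).
It also fails if it takes over 117 s, if anything falls off the work surface, if the arm or the gripper's body presses on something with over 40 N, if the wrist force passes 120 N, or if a joint passes its speed limit or range.

ROBOT

A 7-joint arm with a two-finger parallel gripper is mounted at the origin on a cart in front of the work surface, level with it; the furniture and walls round the work are solid. World frame = base frame: x ahead of the robot, y to its left, z up, the work surface at z = 0. Lengths are in m, angles in rad, forces in N, time in s.
With the tool pointing down it reaches from about 0.35 to 0.9 m from the base axis. Payload 8.1 kg.
Tool frame: the origin (TCP) lies at the very end of the fingers, on their centre line; the grasp point (between the pads) lies 19 mm behind it; z points along the fingers, x is the direction in which the jaws open and shut, and the axes are right-handed (so a half turn about z gives the same grasp; the last joint's range is limited). The gripper opens to 92 mm and grips with 3 to 60 N. Pads are 19 mm wide; open, the fingers measure 130 mm over their backs; the gripper's body (75 mm by 190 mm) begins 47 mm behind the grasp point.
Start: joints at [-1.254, 0.434, 0.025, 1.573, -0.012, 1.134, -0.075], TCP at [0.255, 0.571, 0.227] pointing down, gripper open.
Joint ranges: [-2.62, 2.62], [-0.44, 2.09], [-1.27, 1.32], [0.08, 2.57], [-1.32, 4.46], [0.12, 2], [-2.74, 2.74]. Speed limits (rad/s): [2.22, 2.22, 3.01, 3.01, 3.14, 3.14, 3.14].

INTERFACE

Orientations are given as a rotation vector (axis times angle).
In Python, from cell import status, viewer, arm gives the robot as it stands.
- The arm moves only by the tool jog_arm, never from a script. Its argument "commands" is text: rows parted by semicolons, each of 7 numbers parted by spaces: the closure, from -1 (fully open) to 1 (shut), then the shift along the world's x, y, z normalised to -1 to 1, where 1 is 0.3 m, then the turn, a rotation vector about the world's x, y, z normalised to -1 to 1, where 1 is 2 pi rad. In form: jaw dx dy dz wx wy wz; .... A call has exactly 5 rows; each row shifts and turns the commanded pose from where the row before left it; what a row does not reach is not made up. A row lasts 1/10 s, in which the tool goes at most 50 mm and 8.59 degrees, less where a joint would pass 70% of its speed; a pose out of reach is approached as far as the arm can. A call with a number of a shift or a turn outside -1 to 1 is refused whole. A call with a gripper value outside its range is refused whole. The fingers move at their own pace and stop on an object; "force" is the grip in N (left out, the last holds). Time passes only in rows, so rows that do not move let the fingers close, or fill a call up. It gives the time, the measured TCP pose, the force and the opening at its end, in the units of the state.
- status.observe(): the state, without advancing time (a new reading comes with each control period).
- viewer.get_image(name): name is "scene" or "top" or "wrist"; returns a dict with "pixels" (384x512x3 uint8, red, green, blue), "z_map" (384x512 float32, m along the optical axis (not along the pixel's ray), 0 where there is no reading), "camera_matrix" (3x3 intrinsics, pixels), "k1" (the pictures are not rectified: a ray, as slopes to the right and down, at radius r is drawn at 1 + k1 r^2 times it, then the intrinsics apply), "R" (3x3) and "t" (3): a world point X has camera coordinates R X + t. Camera axes: x right, y down, z forward; pixel columns grow to the right and rows downward; lengths in m; the calibration is good to about 2 mm. A picture is of the moment at which its call begins.
- arm.sign_off(): hands the job in, once; it reports no verdict.
The state is a dict: "clock": time; "joints": joint angles; "dq": joint speeds; "joint_efforts": joint torques, N m; "position": TCP position; "ee_rot": TCP orientation; "force": force on the tool from outside, world axes, zero at the start; "ft_torque": the same for the moment, N m; "width": opening from 0.0 (shut) to 1.0 (fully open).
Only numpy, scipy, OpenCV 4.12 (cv2) and the standard library are available. Lean on these libraries where they do the work, as an engineer would, in place of code of your own. Each camera call takes 0.05 s, during which the arm holds its last target. There are 200 camera calls.

## Working session

There is one attempt and no reset: what is moved stays moved. The work goes in short steps, Python scripts to look and compute and a tool call to move; the robot and the scene stay as the last step left them, time stands still between calls to the robot, and variables do not carry over. Pictures are saved under pics/ and viewed, about 12 in all and at most 16, crops included, and the job is handed in when it is done.

Besides the shell and the picture viewer there is one more tool, called as a command line: name --argument value ..., lists and objects as JSON in quotes. jog_arm: Moves the arm, as the interface text tells. Scaled input: -1 to 1 covers 0.3 m each way for a shift and 2 pi rad each way for a turn. Its arguments: {"type":"object","properties":{"commands":{"type":"string"},"force":{"type":"number"}},"required":["commands"]}

```bash
mkdir -p pics
cat > h.py <<'E'
import numpy as np, cv2
from cell import status, viewer, arm
def grab(n):
    im=viewer.get_image(n); np.savez(f'last_{n}.npz',**{k:np.asarray(v) for k,v in im.items()}); return im
def load(n): return dict(np.load(f'last_{n}.npz'))
def rays(im,uv):
    K=im['camera_matrix']; k=float(im['k1']); uv=np.atleast_2d(uv).astype(float)
    d=np.c_[(uv[:,0]-K[0,2])/K[0,0],(uv[:,1]-K[1,2])/K[1,1]]; s=d.copy()
    for _ in range(20): s=d/(1+k*(s**2).sum(1,keepdims=True))
    return np.c_[s,np.ones(len(s))]
def onplane(im,uv,z):
    R,t=im['R'],im['t']; c=-R.T@t; w=rays(im,uv)@R
    return c+w*((z-c[2])/w[:,2])[:,None]
def cloud(im):
    h,w=im['z_map'].shape; u,v=np.meshgrid(np.arange(w),np.arange(h))
    p=rays(im,np.c_[u.ravel(),v.ravel()])*im['z_map'].reshape(-1,1)
    return ((p-im['t'])@im['R']).reshape(h,w,3)
def proj(im,X):
    c=np.atleast_2d(X)@im['R'].T+im['t']; s=c[:,:2]/c[:,2:]; s=s*(1+float(im['k1'])*(s**2).sum(1,keepdims=True))
    K=im['camera_matrix']; return np.c_[s[:,0]*K[0,0]+K[0,2],s[:,1]*K[1,1]+K[1,2]]
def save(im,f,crop=None,s=1):
    p=im['pixels'][...,::-1]
    if crop: a,b,c,d=crop; p=p[b:d,a:c]
    cv2.imwrite('pics/'+f,cv2.resize(p,None,fx=s,fy=s,interpolation=cv2.INTER_CUBIC))
E
python3 - <<'E'
from h import *
print(status.observe())
for n in('scene','top'):
    im=grab(n); print(n,-im['R'].T@im['t'],im['R'][2]); save(im,n+'0.png',None,1.5)
E
```

```text
{'clock': 0.0, 'joints': array([-1.25359517,  0.43524634,  0.02494437,  1.57407396, -0.01160507,
        1.13395902, -0.07510262]), 'dq': array([-7.12464267e-04,  1.08408864e-03,  2.25808422e-03,  5.46402687e-05,
        1.37686869e-03,  1.41300197e-03, -1.17745691e-04]), 'joint_efforts': array([ 6.50069087e-04, -6.67854667e+01,  9.85529982e-01, -3.14467943e+01,
       -6.03740662e-02,  4.27771476e-02,  2.06618838e-04]), 'position': array([0.25457179, 0.57027058, 0.22593906]), 'ee_rot': array([ 2.63480152e+00,  1.70924290e+00, -1.91817192e-03]), 'force': array([-0.47425625, -0.5518526 ,  0.18746133]), 'ft_torque': array([0.01371867, 0.07984813, 0.03266768]), 'width': 1.0005471343809973}
scene [-0.3152691  -0.84141942  0.54990289] [ 0.66323783  0.63583015 -0.39476017]
top [ 0.39862171 -0.02200652  1.22585558] [ 0.12678187 -0.0037706  -0.99192345]
```

View pics/scene0.png

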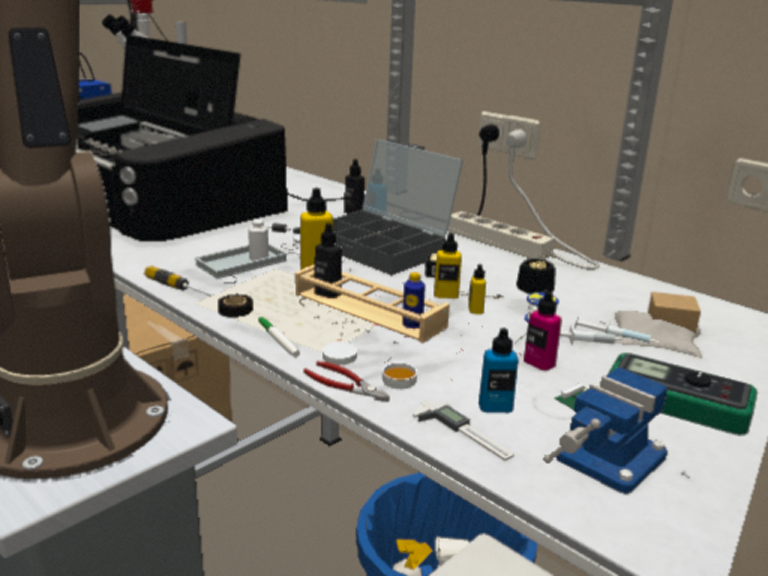

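View pics/top0.png

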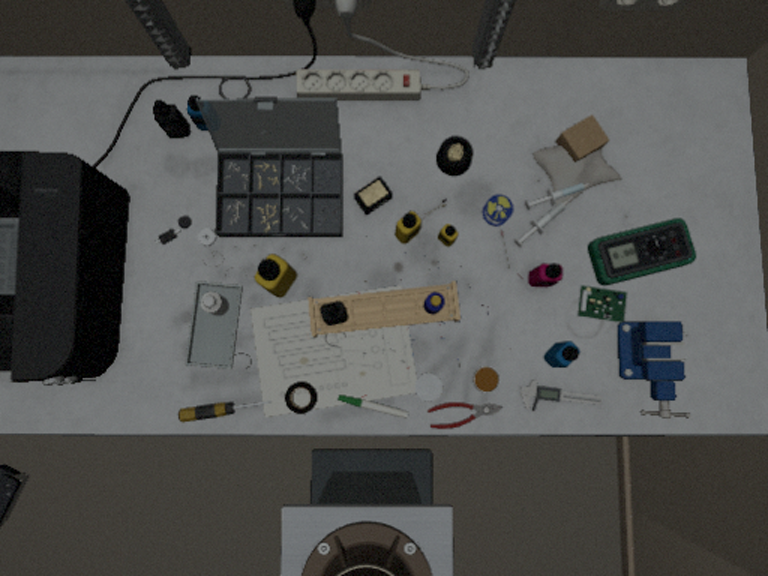

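The scene view (1.5x) shows three yellow bottles at (316,235) large, (448,268) medium and (478,290) small. It also shows cyan (498,375), magenta (543,335), oil (413,300) in the rack's right end, black (328,260), and the white bottle in the tray (258,240). I'll measure all of them from the depth map.

```bash
cat > meas.py <<'E'
from h import *
def comp(im,box,zmin,zmax):
    P=cloud(im); m=np.zeros(P.shape[:2],bool); a,b,c,d=box; m[b:d,a:c]=1
    m&=(P[...,2]>zmin)&(P[...,2]<zmax)&(im['z_map']>0); return P[m]
def rect(p):
    (c,s,a)=cv2.minAreaRect((p[:,:2]*1000).astype(np.float32)); return np.round(c,1),np.round(s,1),round(a,1)
E
python3 - <<'E'
from meas import *
im=load('top'); 
B={k:[int(x/1.5) for x in b] for k,b in dict(Ybig=(245,245,305,305),Ymid=(388,200,428,250),Ysml=(430,215,465,255),M=(520,255,570,295),C=(535,332,590,375),oil=(418,282,452,322),bk=(312,290,352,335),white=(192,282,232,322)).items()}
for k,b in B.items():
    p=comp(im,b,.03,.3)
    print(k,len(p),'zmax',np.round(np.percentile(p[:,2],[50,90,99])*1000), 'top',rect(p[p[:,2]>np.percentile(p[:,2],99)-.008]))
P=cloud(im)
b=[int(x/1.5) for x in(300,275,470,340)]
p=comp(im,b,.03,.05); print('rack',rect(p), np.histogram(p[:,2],8))
b=[int(x/1.5) for x in(180,275,250,375)]
p=comp(im,b,.008,.022); print('tray',len(p),rect(p))
# body-top shoulder from scene
sc=load('scene')
for k,b in dict(Ybig=(300,188,334,275),Ymid=(434,232,463,300),Ysml=(468,262,487,314),M=(524,292,562,370),C=(478,328,520,413)).items():
    b=[int(x/1.5) for x in b]; p=comp(sc,b,-.01,.3)
    px=sc['pixels']; Q=cloud(sc); a,bb,c,d=b; hsv=cv2.cvtColor(px,cv2.COLOR_RGB2HSV)[bb:d,a:c]; q=Q[bb:d,a:c]
    m=(hsv[...,1]>110)&(hsv[...,2]>60); qq=q[m]; print(k,len(qq),'coloured z',np.round(np.percentile(qq[:,2],[2,98])*1000),'all max',np.round(np.percentile(p[:,2],99.5)*1000), np.round(np.median(qq,0)*1000))
E
```

```text
Ybig 499 zmax [114. 148. 166.] top (array([575.7, 168.6]), array([13.4, 12.7]), 9.6)
Ymid 231 zmax [ 82. 107. 121.] top (array([672.4, -77.6]), array([ 8.3, 10.2]), 88.2)
Ysml 118 zmax [62. 79. 89.] top (array([ 659.8, -154. ]), array([7.8, 5.1]), 45.1)
M 253 zmax [ 81. 108. 120.] top (array([ 581.5, -335.5]), array([8.4, 8.9]), 61.0)
C 269 zmax [ 82. 106. 119.] top (array([ 432.7, -359.7]), array([ 8.5, 10.2]), 83.6)
oil 388 zmax [ 42.  92. 100.] top (array([ 526.2, -125.1]), array([16.3, 16.8]), 1.4)
bk 530 zmax [ 44. 122. 138.] top (array([508.7,  59.5]), array([10. , 10.9]), 88.5)
white 201 zmax [69. 83. 85.] top (array([525.9, 285.2]), array([19.9, 19.2]), 87.9)
rack (array([517.2, -30.7]), array([ 73.1, 280.3]), 6.4) (array([  4,  20, 102, 334, 382, 181,  90,  40]), array([0.03008412, 0.03256406, 0.035044  , 0.03752393, 0.04000387,
       0.04248381, 0.04496374, 0.04744368, 0.04992361]))
tray 401 (array([488.7, 292.8]), array([ 88.8, 160.2]), 84.6)
Ybig 524 coloured z [ 20. 119.] all max 163.0 [550. 158.  84.]
Ymid 374 coloured z [ 1. 86.] all max 117.0 [659. -86.  33.]
Ysml 223 coloured z [ 1. 62.] all max 85.0 [ 646. -163.   35.]
M 604 coloured z [ 2. 85.] all max 117.0 [ 565. -348.   39.]
C 603 coloured z [ 2. 84.] all max 117.0 [ 416. -369.   33.]
```

Run:
```python
from h import *
im=load('top'); p=im['pixels'][125:265,110:400,::-1]
p=cv2.convertScaleAbs(cv2.resize(p,None,fx=2.75,fy=2.75,interpolation=cv2.INTER_CUBIC),alpha=1.7,beta=10); cv2.imwrite('pics/topcrop.png',p)
```

```text
(no output)
```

View pics/topcrop.png

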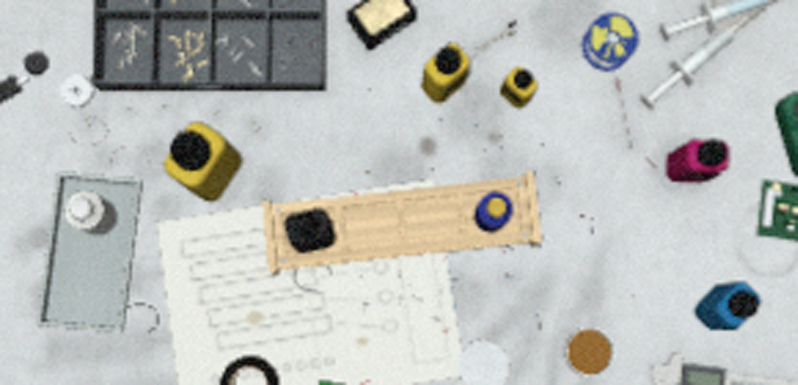

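The crop at 2.75x shows medium yellow at (445,72), small yellow at (519,85) and big yellow at (203,160). Only the medium one, with body to about 84 mm and cap to about 118 mm, matches ink_y. Big reaches 163 mm and small 85 mm. The only open-bench cyan is at (728,305), and the spare is by the wall. Next I need the yaws.

Run:
```python
from meas import *
sc=load('scene')
im=load('top'); Pt=cloud(im); hsv=cv2.cvtColor(im['pixels'],cv2.COLOR_RGB2HSV)
for k,b in dict(Ymid=(388,200,428,250),M=(520,255,570,295),C=(535,332,590,375),oil=(418,282,452,322)).items():
    a,bb,c,d=[int(x/1.5) for x in b]; q=Pt[bb:d,a:c].reshape(-1,3); s=hsv[bb:d,a:c].reshape(-1,3)
    for lo,hi in((.074,.09),(.01,.092)):
        p=q[(q[:,2]>lo)&(q[:,2]<hi)&(s[:,1]>90)]; print(k,lo,len(p),rect(p))
    print(np.histogram(s[:,1],8)[0])
for k,b in dict(Ymid=(434,232,463,300),M=(524,292,562,370),C=(478,328,520,413)).items():
    a,bb,c,d=[int(x/1.5) for x in b]
    Q=cloud(sc)[bb:d,a:c].reshape(-1,3); p=Q[(Q[:,2]>.02)&(Q[:,2]<.075)]; print('scene',k,len(p),rect(p))
    # dominant faces
    h=np.array([cv2.minAreaRect(((p[i])[:,:2]*1000).astype(np.float32))[2] for i in [np.random.rand(len(p))<.3 for _ in range(8)]]); print(np.round(h))
```

```text
Ymid 0.074 81 (array([671.2, -76.5]), array([31.5, 40.2]), 46.5)
Ymid 0.01 162 (array([670.7, -76.2]), array([31.6, 43.3]), 40.6)
[628  24  22  21  24  95  60  17]
M 0.074 81 (array([ 579.6, -334.3]), array([42. , 28.1]), 84.0)
M 0.01 184 (array([ 579.2, -333.7]), array([43.4, 30.4]), 88.2)
[600  25  25  14  26  26  67 101]
C 0.074 88 (array([ 433.3, -359.3]), array([30. , 40.8]), 48.8)
C 0.01 195 (array([ 433.4, -355.9]), array([31.9, 44.7]), 67.6)
[771  31  21  14  29  54  84  69]
oil 0.074 65 (array([ 526.3, -123.3]), array([28.8, 31.1]), 45.2)
oil 0.01 89 (array([ 526., -123.]), array([28.8, 31.9]), 45.2)
[ 71  49 353  11  43  51  13   7]
scene Ymid 438 (array([742.3, -13.9]), array([240.1,  45.2]), 41.4)
[41. 43. 41. 43. 46. 41. 47. 45.]
scene M 605 (array([ 648.2, -290.4]), array([220.8,  52.7]), 31.7)
[33. 32. 32. 33. 33. 32. 31. 33.]
scene C 574 (array([ 420. , -367.3]), array([24.9, 47.4]), 26.8)
[26. 29. 23. 28. 27. 26. 24. 27.]
```

jog_arm --commands "-1 0.1 -0.13 0.08 0 0 0;-1 0.1 -0.13 0.08 0 0 0;-1 0.1 -0.13 0.08 0 0 0;-1 0.1 -0.13 0 0 0 0;-1 0.1 -0.13 0 0 0 0" --force 15

```text
clock: 0.6
position: [0.3979, 0.3844, 0.2931]
ee_rot: [-2.635, -1.71, -0.002]
force: [1.1, 1.1, -1.0]
width: 1.0
```

jog_arm --commands "-1 0.0285 -0.113 0 0 0 -0.0208;-1 0.0285 -0.113 0 0 0 -0.0208;-1 0.0285 -0.113 0 0 0 -0.0208;-1 0.0285 -0.113 0 0 0 -0.0208;-1 0.0285 -0.113 0 0 0 -0.0208"

```text
clock: 1.1
position: [0.4397, 0.2148, 0.2923]
ee_rot: [3.047, 0.765, -0.001]
force: [0.6, -0.2, 0.0]
width: 0.999
```

jog_arm --commands "-1 0.0285 -0.113 0 0 0 -0.0208;-1 0.0285 -0.113 0 0 0 -0.0208;-1 0.0285 -0.113 0 0 0 -0.0208;-1 0.0285 -0.113 0 0 0 0;-1 0.0285 -0.113 0 0 0 0"

```text
clock: 1.6
position: [0.4823, 0.0455, 0.2923]
ee_rot: [-3.137, -0.165, 0.001]
force: [0.1, -0.0, -0.4]
width: 1.003
```

jog_arm --commands "-1 0.0285 -0.113 0 0 0 0;-1 0.0285 -0.113 0 0 0 0;-1 0.0285 -0.113 0 0 0 0;-1 0.0285 -0.1 0 0 0 0;-1 0 0 0 0 0 0"

```text
clock: 2.1
position: [0.5167, -0.0897, 0.2925]
ee_rot: [3.135, 0.155, 0.0]
force: [-0.4, 0.5, -0.2]
width: 0.998
```

Run:
```python
from h import *
print(status.observe()['position'],status.observe()['ee_rot'])
im=grab('wrist'); print(-im['R'].T@im['t'],im['R'][2]); save(im,'w1.png',None,1.2)
```

```text
[ 0.51671789 -0.08967894  0.2924859 ] [3.13538893e+00 1.55491069e-01 1.92265694e-04]
[ 0.5091746  -0.02089102  0.45025789] [ 0.02531496 -0.26012642 -0.96524266]
```

View pics/w1.png

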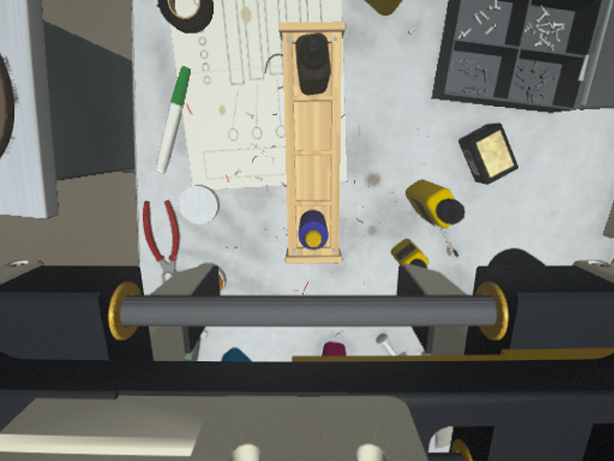

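The wrist view (1.2x) shows the whole rack from (285,25) to (343,262), with the oil at (313,230), black at (313,60) and the medium yellow at (435,200). I'll refine the rack and oil positions.

Run:
```python
from meas import *
im=load('wrist'); P=cloud(im); hsv=cv2.cvtColor(im['pixels'],cv2.COLOR_RGB2HSV)
b=(225,10,300,222)
p=comp(im,b,.03,.052); print('rack',len(p),rect(p),np.round(np.percentile(p[:,2],[10,50,90])*1000))
p=comp(im,(240,165,285,215),.07,.12); print('oil',rect(p),np.percentile(p[:,2],[50,98]))
p=comp(im,(240,165,285,215),.086,.12); print('oiltop',rect(p))
# ray based rack edges: wood mask on plane z=.04
m=((hsv[...,0]>8)&(hsv[...,0]<28)&(hsv[...,1]>60)&(hsv[...,2]>90)).astype(np.uint8); m[:, :220]=0; m[:,300:]=0; m[222:]=0; m[:15]=0
v,u=np.nonzero(m); q=onplane(im,np.c_[u,v],.043); print('ray',rect(q))
for k,b in dict(Y=(335,145,390,192)).items():
    p=comp(im,b,.074,.09); print(k,len(p),rect(p)); p=comp(im,b,.105,.125); print('cap',rect(p))
```

```text
rack 4547 (array([515.7, -32.3]), array([ 73.5, 280.6]), 6.4) [39. 40. 45.]
oil (array([ 524.9, -124.4]), array([34. , 33.6]), 53.6) [0.08304483 0.09824377]
oiltop (array([ 524.9, -124.2]), array([19.1, 17.9]), 46.4)
ray (array([515.3, -31.6]), array([ 72.7, 279.3]), 6.3)
Y 348 (array([670.2, -77.4]), array([30.5, 42.1]), 41.9)
cap (array([669.3, -77. ]), array([16.3, 13.8]), 78.3)
```

jog_arm --commands "-1 0.0137 -0.058 -0.1 0 0 0;-1 0.0137 -0.058 -0.1 0 0 0;-1 0 0 -0.13 0 0 0;-1 0 0 -0.13 0 0 0;-1 0 0 0 0 0 0"

```text
clock: 2.65
position: [0.5215, -0.1174, 0.1502]
ee_rot: [-3.135, -0.168, 0.014]
force: [-0.6, 1.0, 0.2]
width: 1.002
```

jog_arm --commands "-1 0.01 -0.022 0 0 0 0;-1 0 0 0 0 0 0;-1 0 0 0 0 0 0;-1 0 0 -0.05 0 0 0;-1 0 0 0 0 0 0"

```text
clock: 3.15
position: [0.5277, -0.1258, 0.1396]
ee_rot: [-3.137, -0.166, 0.0]
force: [-0.5, 0.0, -0.5]
width: 0.996
```

jog_arm --commands "-1 -0.009 0.005 -0.1 0 0 0;-1 0 0 -0.1 0 0 0;-1 0 0 -0.09 0 0 0;-1 0 0 0 0 0 0;-1 0 0 0 0 0 0"

```text
clock: 3.65
position: [0.5256, -0.1249, 0.0535]
ee_rot: [3.137, 0.165, 0.0]
force: [0.1, -0.4, -0.2]
width: 1.002
```

jog_arm --commands "1 0 0 0 0 0 0;1 0 0 0 0 0 0;1 0 0 0 0 0 0;1 0 0 0 0 0 0;1 0 0 0 0 0 0"

```text
clock: 4.15
position: [0.5254, -0.1247, 0.0528]
ee_rot: [-3.137, -0.166, -0.001]
force: [-0.4, 0.8, 1.0]
width: 0.611
```

jog_arm --commands "1 0 0 0 0 0 0;1 0 0 0 0 0 0;1 0 0 0 0 0 0;1 0 0 0.03 0 0 0;1 0 0 0.1 0 0 0"

```text
clock: 4.65
position: [0.5232, -0.1243, 0.0902]
ee_rot: [-3.137, -0.165, 0.008]
force: [0.4, 0.8, -0.4]
width: 0.373
```

jog_arm --commands "1 0 0 0.13 0 0 0;1 0 0 0.13 0 0 0;1 0 0 0.13 0 0 0;1 0 0 0.13 0 0 0;1 0 0 0 0 0 0"

```text
clock: 5.15
position: [0.5276, -0.1259, 0.2531]
ee_rot: [3.136, 0.164, 0.014]
force: [0.0, -0.3, -0.4]
width: 0.376
```

jog_arm --commands "1 -0.0207 0.1172 0 0 0 0.0185;1 -0.0207 0.1172 0 0 0 0.0185;1 -0.0207 0.1172 0 0 0 0.0185;1 -0.0207 0.1172 0 0 0 0.0185;1 -0.0207 0.1172 0 0 0 0.0185"

```text
clock: 5.65
position: [0.4932, 0.0522, 0.2473]
ee_rot: [-2.956, -1.064, 0.001]
force: [0.9, 0.4, -1.5]
width: 0.374
```

jog_arm --commands "1 -0.0207 0.1172 0 0 0 0.0185;1 -0.0207 0.1172 0 0 0 0.0185;1 -0.0207 0.1172 0 0 0 0.0185;1 -0.0207 0.1172 0 0 0 0.0185;1 -0.0207 0.1172 0 0 0 0.0185"

```text
clock: 6.15
position: [0.4622, 0.2279, 0.2472]
ee_rot: [-2.527, -1.866, 0.001]
force: [1.1, 0.8, -0.9]
width: 0.371
```

jog_arm --commands "1 -0.0207 0.1172 0 0 0 0.0185;1 -0.0207 0.1172 0 0 0 0.0185;1 0 0 0 0 0 0;1 0 0 0 0 0 0;1 0 0 0 0 0 0"

```text
clock: 6.65
position: [0.4509, 0.2957, 0.2472]
ee_rot: [2.301, 2.138, -0.002]
force: [-0.0, -0.3, -1.5]
width: 0.376
```

Run:
```python
from meas import *
im=grab('top'); b=[int(x/1.5) for x in(180,275,250,375)]
print(status.observe()['position'],status.observe()['width'])
im=grab('wrist'); print(-im['R'].T@im['t'])
save(im,'w2.png',None,1)
```

```text
[0.45105584 0.29561851 0.24735997] 0.3727109288952977
[0.38133231 0.30029809 0.40531768]
```

View pics/w2.png

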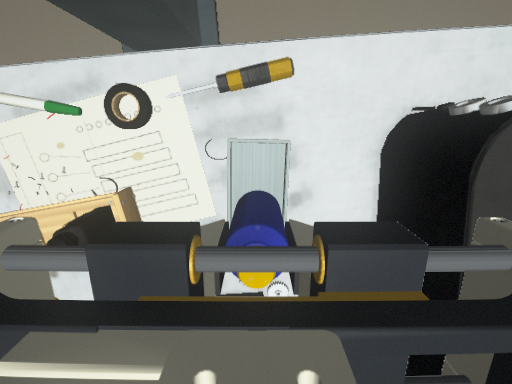

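The oil is held upright over the tray. The tray's -x edge runs from (229,139) to (290,139).

Run:
```python
from meas import *
im=load('wrist'); print(np.round(onplane(im,[[229,139],[290,140],[228,190],[291,185]],.018)*1000))
```

```text
[[404. 260.  18.]
 [412. 344.  18.]
 [477. 251.  18.]
 [476. 342.  18.]]
```

jog_arm --commands "1 0 0.003 -0.12 0 0 0;1 0 0 -0.12 0 0 0;1 0 0 -0.12 0 0 0;1 0 0 -0.12 0 0 0;1 0 0 -0.08 0 0 0"

```text
clock: 7.25
position: [0.4502, 0.2964, 0.0774]
ee_rot: [2.3, 2.139, -0.003]
force: [-0.8, -0.2, -1.0]
width: 0.372
```

jog_arm --commands "1 0 0 -0.05 0 0 0;1 0 0 -0.025 0 0 0;1 0 0 0 0 0 0;1 0 0 0 0 0 0;1 0 0 0 0 0 0"

```text
clock: 7.75
position: [0.4514, 0.2984, 0.0581]
ee_rot: [2.299, 2.141, 0.003]
force: [0.0, -0.5, -2.0]
width: 0.372
```

jog_arm --commands "1 0 0 -0.013 0 0 0;1 0 0 -0.01 0 0 0;1 0 0 0 0 0 0;1 0 0 0 0 0 0;1 0 0 0 0 0 0"

```text
clock: 8.25
position: [0.4507, 0.2981, 0.0501]
ee_rot: [-2.298, -2.142, -0.0]
force: [0.3, -0.1, -1.9]
width: 0.376
```

jog_arm --commands "1 0 0 -0.006 0 0 0;1 0 0 0 0 0 0;-0.2 0 0 0 0 0 0;-0.2 0 0 0 0 0 0;-0.2 0 0 0 0 0 0"

```text
clock: 8.75
position: [0.4507, 0.298, 0.0482]
ee_rot: [2.298, 2.142, -0.0]
force: [-0.1, 0.6, -1.3]
width: 0.576
```

jog_arm --commands "-0.2 0 0 0 0 0 0;-0.2 0 0 0.08 0 0 0;-0.2 0 0 0.13 0 0 0;-0.2 0 0 0.13 0 0 0;-0.2 0 0 0.13 0 0 0"

```text
clock: 9.25
position: [0.4504, 0.2978, 0.1907]
ee_rot: [2.299, 2.142, -0.001]
force: [0.8, 0.3, 0.2]
width: 0.6
```

Run:
```python
from meas import *
print(status.observe()['position'],status.observe()['width'])
im=grab('wrist'); save(im,'w3.png',None,1)
im=grab('top'); b=[int(x/1.5) for x in(180,275,250,375)]
p=comp(im,b,.07,.2); print(rect(p))
```

```text
[0.45041312 0.29776543 0.19065866] 0.6003629937843558
(array([525.3, 285.1]), array([29.1, 32.7]), 41.5)
```

View pics/w3.png

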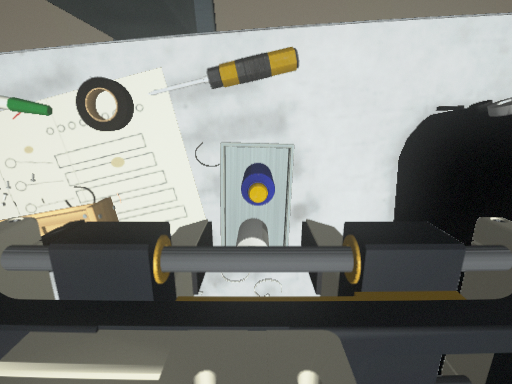

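The oil stands upright in the free half of the tray at (257,185). Next is the yellow.

jog_arm --commands "-0.5 0 0 0.13 0 0 0;-0.5 0 0 0.13 0 0 0;-0.5 0.0667 -0.1136 0 0 0 -0.0111;-0.5 0.0667 -0.1136 0 0 0 -0.0111;-0.5 0.0667 -0.1136 0 0 0 -0.0111"

```text
clock: 9.85
position: [0.5111, 0.1948, 0.2671]
ee_rot: [2.511, 1.888, 0.0]
force: [0.3, 0.4, -0.3]
width: 0.75
```

jog_arm --commands "-0.5 0.0667 -0.1136 0 0 0 -0.0111;-0.5 0.0667 -0.1136 0 0 0 -0.0111;-0.5 0.0667 -0.1136 0 0 0 -0.0111;-0.5 0.0667 -0.1136 0 0 0 -0.0111;-0.5 0.0667 -0.1136 0 0 0 -0.0111"

```text
clock: 10.35
position: [0.6111, 0.024, 0.2666]
ee_rot: [-2.801, -1.422, 0.001]
force: [0.7, 0.9, 0.0]
width: 0.751
```

jog_arm --commands "-0.5 0.0667 -0.1136 0 0 0 -0.0111;-0.5 0.0667 -0.1136 0 0 0 -0.0111;-0.5 0.0667 -0.1136 0 0 0 -0.0111;-0.5 0 0 0 0 0 0;-0.5 0 0 0 0 0 0"

```text
clock: 10.85
position: [0.6706, -0.0779, 0.266]
ee_rot: [-2.934, -1.123, 0.003]
force: [-0.5, 1.6, -1.0]
width: 0.756
```

jog_arm --commands "-0.5 0 0.002 -0.13 0 0 0;-0.5 0 0 -0.13 0 0 0;-0.5 0 0 -0.13 0 0 0;-0.5 0 0 -0.12 0 0 0;-0.5 0 0 0 0 0 0"

```text
clock: 11.35
position: [0.6669, -0.0734, 0.1091]
ee_rot: [-2.927, -1.128, 0.013]
force: [-0.8, -0.0, -0.3]
width: 0.751
```

jog_arm --commands "-0.5 0 0 -0.1 0 0 0;-0.5 0 0 -0.08 0 0 0;-0.5 0 0 0 0 0 0;-0.5 0 0 0 0 0 0;-0.5 0 0 0 0 0 0"

```text
clock: 11.85
position: [0.6722, -0.076, 0.0627]
ee_rot: [2.932, 1.126, 0.005]
force: [0.7, -0.3, 0.3]
width: 0.75
```

jog_arm --commands "1 0 0 0 0 0 0;1 0 0 0 0 0 0;1 0 0 0 0 0 0;1 0 0 0 0 0 0;1 0 0 0 0 0 0"

```text
clock: 12.35
position: [0.6708, -0.0762, 0.0603]
ee_rot: [-2.933, -1.126, -0.0]
force: [0.1, 0.6, 0.9]
width: 0.364
```

jog_arm --commands "1 0 0 0.05 0 0 0;1 0 0 0.12 0 0 0;1 0 0 0.12 0 0 0;1 0 0 0.08 0 0 0;1 0 0 0 0 0 0"

```text
clock: 12.85
position: [0.6731, -0.0769, 0.1766]
ee_rot: [2.93, 1.124, 0.01]
force: [0.2, 0.4, -0.5]
width: 0.355
```

jog_arm --commands "1 -0.0966 -0.0322 0 0 0 -0.0197;1 -0.0966 -0.0322 0 0 0 -0.0197;1 -0.0966 -0.0322 0 0 0 -0.0197;1 -0.0966 -0.0322 0 0 0 -0.0197;1 -0.0966 -0.0322 0 0 0 -0.0197"

```text
clock: 13.35
position: [0.5242, -0.1247, 0.1711]
ee_rot: [-3.137, -0.171, 0.001]
force: [-0.2, -0.3, -0.5]
width: 0.348
```

jog_arm --commands "1 0 0 0 0 0 0;1 0 0 0 0 0 0;1 0 0 0 0 0 0;1 0 0 0 0 0 0;1 0 0 0 0 0 0"

```text
clock: 13.85
position: [0.5264, -0.1242, 0.1711]
ee_rot: [3.136, 0.181, -0.0]
force: [0.7, 0.2, -1.2]
width: 0.346
```

Run:
```python
from meas import *
im=grab('wrist'); save(im,'w4.png',None,1)
s=status.observe(); print(s['position'],s['ee_rot'],s['width'])
# predicted hole corners, rack centre 515.6,-32.1 yaw 6.35
th=np.radians(6.35); R=np.array([[np.cos(th),-np.sin(th)],[np.sin(th),np.cos(th)]])
for y in(-93,-31,31): print(y,R@[0,y]+[515.6,-32.1])
```

```text
[ 0.52631267 -0.12432177  0.17113563] [ 3.13618921e+00  1.80543815e-01 -1.62165639e-04] 0.3463391885607566
-93 [ 525.88595473 -124.52942786]
-31 [519.02865158 -62.90980929]
31 [512.17134842  -1.29019071]
```

View pics/w4.png

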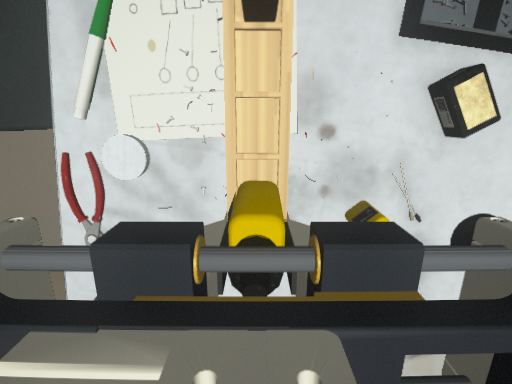

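Yellow is over the end hole, but the opening has shrunk slightly (0.364 to 0.346), so it may be slipping. I'll check the bottle's height and lateral position.

Run:
```python
from meas import *
im=load('wrist'); P=cloud(im); hsv=cv2.cvtColor(im['pixels'],cv2.COLOR_RGB2HSV)
m=(hsv[...,0]>18)&(hsv[...,0]<32)&(hsv[...,1]>150)&(im['z_map']>0); m[:,:215]=0;m[:,290:]=0;m[:170]=0;m[245:]=0
p=P[m]; print(len(p),np.round(np.percentile(p[:,2],[1,5,50,95,99])*1000))
for r in range(180,244,6): 
    q=P[r][m[r]]; 
    if len(q): print(r,np.round(q.mean(0)*1000),np.round(np.ptp(q[:,0])*1000))
t=grab('top'); print('cap',[rect(comp(t,[int(x/1.5) for x in(400,260,470,340)],.13,.26))]); save(t,'t4.png',(265,160,330,235),8)
s=grab('scene'); save(s,'s4.png',(230,120,330,230),6)
s2=status.observe();print(s2['width'],s2['clock'])
```

```text
2954 [114. 123. 187. 194. 195.]
186 [ 524. -104.  127.] 27.0
192 [ 524. -105.  143.] 31.0
198 [ 523. -105.  156.] 32.0
204 [ 523. -105.  169.] 31.0
210 [ 523. -105.  180.] 30.0
216 [ 524. -107.  186.] 49.0
222 [ 524. -108.  192.] 32.0
228 [ 524. -111.  193.] 32.0
234 [ 525. -115.  193.] 32.0
240 [ 525. -118.  193.] 31.0
cap [(array([0., 0.]), array([0., 0.]), 0.0)]
0.34422164775009345 14.0
```

View pics/s4.png

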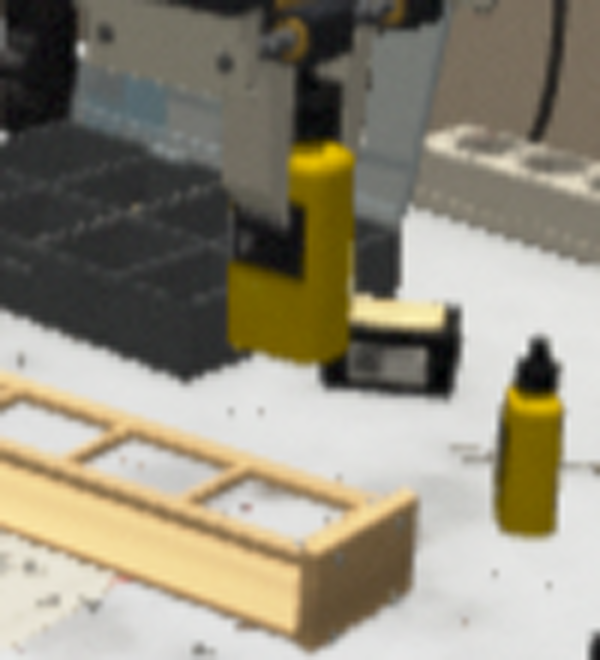

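The bottle hangs upright. Its shoulder is at z 194 with the TCP at 171, so the foot is 60 mm below the TCP and it hasn't slipped. Lowering it now.

jog_arm --commands "1 -0.002 0.006 -0.06 0 0 0;1 0 0 -0.06 0 0 0;1 0 0 -0.03 0 0 0;1 0 0 0 0 0 0;1 0 0 0 0 0 0"

```text
clock: 14.5
position: [0.5255, -0.1229, 0.1267]
ee_rot: [3.136, 0.179, 0.0]
force: [0.7, -0.7, -0.4]
width: 0.353
```

jog_arm --commands "1 0 0 -0.03 0 0 0;1 0 0 -0.03 0 0 0;1 0 0 -0.03 0 0 0;1 0 0 0 0 0 0;1 0 0 0 0 0 0"

```text
clock: 15.0
position: [0.525, -0.1228, 0.099]
ee_rot: [3.136, 0.179, -0.001]
force: [0.5, 0.1, 0.2]
width: 0.347
```

jog_arm --commands "1 0 0 -0.025 0 0 0;1 0 0 -0.025 0 0 0;1 0 0 -0.025 0 0 0;1 0 0 0 0 0 0;1 0 0 0 0 0 0"

```text
clock: 15.5
position: [0.5251, -0.1227, 0.0765]
ee_rot: [-3.136, -0.179, 0.001]
force: [0.2, -0.5, -0.2]
width: 0.349
```

jog_arm --commands "1 0 0 -0.015 0 0 0;1 0 0 -0.015 0 0 0;1 0 0 0 0 0 0;1 0 0 0 0 0 0;1 0 0 0 0 0 0"

```text
clock: 16.0
position: [0.5254, -0.1227, 0.0679]
ee_rot: [3.136, 0.179, 0.0]
force: [0.2, 0.4, -0.4]
width: 0.346
```

jog_arm --commands "1 0 0 -0.005 0 0 0;1 0 0 0 0 0 0;-1 0 0 0 0 0 0;-1 0 0 0 0 0 0;-1 0 0 0 0 0 0"

```text
clock: 16.5
position: [0.5252, -0.1227, 0.0663]
ee_rot: [-3.136, -0.179, 0.0]
force: [-0.1, -0.2, -0.1]
width: 0.558
```

jog_arm --commands "-1 0 0 0 0 0 0;-1 0 0 0.05 0 0 0;-1 0 0 0.13 0 0 0;-1 0 0 0.13 0 0 0;-1 0 0 0.13 0 0 0"

```text
clock: 17.0
position: [0.5248, -0.1228, 0.1996]
ee_rot: [3.136, 0.179, -0.001]
force: [1.7, 0.3, 0.2]
width: 0.979
```

jog_arm --commands "-1 -0.0095 -0.132 0.1 0 0 0;-1 -0.0095 -0.132 0.1 0 0 0;-1 -0.0095 -0.132 0.05 0 0 0;-1 -0.0095 -0.132 0 0 0 0;-1 -0.0095 -0.132 0 0 0 0"

```text
clock: 17.5
position: [0.511, -0.3222, 0.2741]
ee_rot: [3.136, 0.18, 0.002]
force: [0.6, 0.9, -0.2]
width: 0.996
```

jog_arm --commands "-1 -0.0095 -0.132 0 0 0 0;-1 -0.0095 -0.132 0 0 0 0;-1 0 0 0 0 0 0;-1 0 0 0 0 0 0;-1 0 0 0 0 0 0"

```text
clock: 18.0
position: [0.5058, -0.3987, 0.273]
ee_rot: [-3.135, -0.181, -0.0]
force: [1.4, 0.3, -0.1]
width: 1.002
```

Run:
```python
from meas import *
s=status.observe(); print(s['position'],s['ee_rot'],s['width'],s['clock'])
im=grab('wrist'); save(im,'w5.png',None,1)
t=grab('top'); p=comp(t,[int(x/1.5) for x in(400,260,470,340)],.1,.2); print('Ycap',rect(p),np.percentile(p[:,2],98))
P=cloud(im); hsv=cv2.cvtColor(im['pixels'],cv2.COLOR_RGB2HSV)
for k,(a,b) in dict(M=(150,178),C=(90,112)).items():
    m=((hsv[...,0]>=a)&(hsv[...,0]<=b)&(hsv[...,1]>120)&(hsv[...,2]>60)).astype(np.uint8)
    n,l,st,c=cv2.connectedComponentsWithStats(m)
    for i in range(1,n):
        if st[i,4]>150:
            x,y,w,h,_=st[i]; p=comp(im,(x-4,y-4,x+w+4,y+h+4),.072,.09); 
            print(k,st[i],c[i].round(), len(p)>20 and rect(p), len(comp(im,(x-10,y-10,x+w+10,y+h+10),.11,.13))>9 and rect(comp(im,(x-10,y-10,x+w+10,y+h+10),.11,.13)))
```

```text
[ 0.50576954 -0.39869224  0.27301637] [-3.13528729e+00 -1.81010372e-01 -4.79690619e-05] 1.0015083228097579 18.0
Ycap (array([ 528.1, -124.2]), array([23.7, 25.9]), 63.3) 0.12734865941722787
M [307 114  28  36 415] [318. 130.] (array([ 578.7, -336.9]), array([43.9, 31.3]), 87.5) (array([ 578.4, -336.8]), array([10.9, 11.1]), 12.3)
C [185 120  41  37 606] [208. 135.] (array([ 430.8, -362.2]), array([31.9, 44.1]), 44.4) (array([ 431.2, -361.8]), array([11.2, 12.6]), 52.2)
C [ 177  209   66   38 1803] [211. 228.] (array([ 451.8, -501.5]), array([74.5, 12.2]), 3.7) False
C [164 273  17  13 162] [173. 279.] False False
C [206 273  28  18 449] [219. 281.] False False
```

View pics/w5.png

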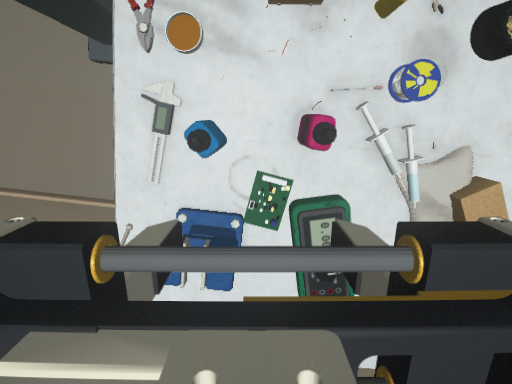

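Wrist view: magenta at (318,130) and cyan at (206,137), both clear of the vise and multimeter. Yellow's cap reads z 127, so it is seated. Magenta next.

jog_arm --commands "-0.5 0.081 0.0687 0 0 0 -0.0125;-0.5 0.081 0.0687 0 0 0 -0.0125;-0.5 0.081 0.0687 -0.1 0 0 0;-0.5 0 0 -0.13 0 0 0;-0.5 0 0 -0.13 0 0 0"

```text
clock: 18.6
position: [0.5802, -0.3352, 0.1643]
ee_rot: [-3.141, 0.06, -0.002]
force: [-0.7, -0.4, 0.0]
width: 0.754
```

jog_arm --commands "-0.5 0 0 -0.1 0 0 0;-0.5 0 0 0 0 0 0;-0.5 0 0 0 0 0 0;-0.5 0 0 0 0 0 0;-0.5 0 0 0 0 0 0"

```text
clock: 19.1
position: [0.5792, -0.3387, 0.1375]
ee_rot: [3.14, -0.067, 0.005]
force: [-0.3, 0.3, -0.2]
width: 0.749
```

jog_arm --commands "-0.5 -0.002 0.006 -0.1 0 0 0;-0.5 0 0 -0.1 0 0 0;-0.5 0 0 -0.06 0 0 0;-0.5 0 0 0 0 0 0;-0.5 0 0 0 0 0 0"

```text
clock: 19.6
position: [0.5782, -0.3368, 0.0586]
ee_rot: [3.14, -0.067, 0.002]
force: [-0.1, 0.1, 1.0]
width: 0.751
```

jog_arm --commands "1 0 0 0 0 0 0;1 0 0 0 0 0 0;1 0 0 0 0 0 0;1 0 0 0 0 0 0;1 0 0 0 0 0 0"

```text
clock: 20.1
position: [0.5778, -0.3363, 0.0576]
ee_rot: [3.141, -0.067, 0.001]
force: [-0.4, 0.1, 0.3]
width: 0.359
```

jog_arm --commands "1 0 0 0.05 0 0 0;1 0 0 0.12 0 0 0;1 0 0 0.13 0 0 0;1 0 0 0.13 0 0 0;1 0 0 0.13 0 0 0"

```text
clock: 20.6
position: [0.5772, -0.3364, 0.228]
ee_rot: [3.14, -0.068, 0.0]
force: [1.5, -0.4, -0.8]
width: 0.347
```

jog_arm --commands "1 -0.028 0.1302 0 0 0 0.0035;1 -0.028 0.1302 0 0 0 0.0035;1 -0.028 0.1302 0 0 0 0.0035;1 -0.028 0.1302 0 0 0 0.0035;1 -0.028 0.1302 0 0 0 0.0035"

```text
clock: 21.1
position: [0.5349, -0.1397, 0.2262]
ee_rot: [-3.14, -0.106, -0.001]
force: [0.9, 0.8, -0.2]
width: 0.351
```

jog_arm --commands "1 -0.028 0.1302 0 0 0 0.0035;1 -0.028 0.1302 0 0 0 0.0035;1 0 0 0 0 0 0;1 0 0 0 0 0 0;1 0 0 0 0 0 0"

```text
clock: 21.6
position: [0.519, -0.0641, 0.226]
ee_rot: [3.136, 0.172, 0.001]
force: [0.4, -0.4, -0.6]
width: 0.353
```

```bash
cat > held.py <<'E'
from meas import *
import sys
a,b=map(int,sys.argv[1:3])
s=status.observe(); print(s['position'],s['ee_rot'],s['width'])
im=grab('wrist'); P=cloud(im); hsv=cv2.cvtColor(im['pixels'],cv2.COLOR_RGB2HSV)
m=(hsv[...,0]>=a)&(hsv[...,0]<=b)&(hsv[...,1]>120)&(im['z_map']>0); m[:,:215]=0;m[:,290:]=0;m[:150]=0;m[245:]=0
for r in range(150,244,6):
    q=P[r][m[r]]
    if len(q)>5: print(r,np.round(q.mean(0)*1000),np.round(np.ptp(q[:,0])*1000))
p=comp(im,(225,0,300,175),.03,.052); print('rack part',rect(p))
E
python3 held.py 150 178
```

```text
[ 0.51895664 -0.06407206  0.22597437] [3.13637983e+00 1.71856370e-01 1.37753454e-03] 0.3527537642437036
180 [518. -41. 173.] 20.0
186 [518. -42. 190.] 28.0
192 [517. -42. 206.] 29.0
198 [516. -43. 218.] 31.0
204 [516. -43. 231.] 30.0
210 [516. -43. 241.] 30.0
216 [516. -44. 248.] 30.0
222 [516. -47. 250.] 29.0
228 [516. -50. 251.] 31.0
234 [517. -53. 251.] 31.0
240 [518. -57. 250.] 32.0
rack part (array([510.4,  22.9]), array([ 73.1, 172.5]), 6.9)
```

jog_arm --commands "1 0 0.007 -0.1 0 0 0;1 0 0 -0.1 0 0 0;1 0 0 -0.1 0 0 0;1 0 0 -0.04 0 0 0;1 0 0 0 0 0 0"

```text
clock: 22.15
position: [0.5179, -0.0618, 0.1222]
ee_rot: [3.136, 0.171, -0.005]
force: [-0.2, -0.5, -1.1]
width: 0.35
```

jog_arm --commands "1 0 0 0 0 0 0;1 0 0 0 0 0 0;1 0 0 -0.03 0 0 0;1 0 0 -0.03 0 0 0;1 0 0 0 0 0 0"

```text
clock: 22.65
position: [0.518, -0.0605, 0.1042]
ee_rot: [-3.137, -0.175, 0.003]
force: [0.2, 1.2, -1.1]
width: 0.347
```

jog_arm --commands "1 0.003 -0.001 -0.03 0 0 0;1 0 0 -0.03 0 0 0;1 0 0 -0.03 0 0 0;1 0 0 0 0 0 0;1 0 0 0 0 0 0"

```text
clock: 23.15
position: [0.5195, -0.0612, 0.078]
ee_rot: [3.137, 0.174, -0.001]
force: [-0.3, 0.6, -1.1]
width: 0.349
```

jog_arm --commands "1 0 0 -0.02 0 0 0;1 0 0 -0.02 0 0 0;1 0 0 0 0 0 0;1 0 0 0 0 0 0;1 0 0 0 0 0 0"

```text
clock: 23.65
position: [0.5198, -0.0611, 0.0664]
ee_rot: [3.137, 0.174, 0.0]
force: [0.6, 0.7, -0.5]
width: 0.346
```

jog_arm --commands "1 0 0 -0.006 0 0 0;1 0 0 0 0 0 0;-1 0 0 0 0 0 0;-1 0 0 0 0 0 0;-1 0 0 0 0 0 0"

```text
clock: 24.15
position: [0.5198, -0.0611, 0.0646]
ee_rot: [3.137, 0.174, 0.0]
force: [-0.1, -0.4, 0.8]
width: 0.561
```

jog_arm --commands "-1 0 0 0 0 0 0;-1 0 0 0.05 0 0 0;-1 0 0 0.13 0 0 0;-1 0 0 0.13 0 0 0;-1 0 0 0.13 0 0 0"

```text
clock: 24.65
position: [0.5193, -0.0612, 0.1979]
ee_rot: [3.136, 0.174, -0.001]
force: [1.2, 0.9, -0.6]
width: 0.977
```

jog_arm --commands "-0.5 0 0 0.13 0 0 0;-0.5 -0.0371 -0.1254 0.05 0 0 0.0132;-0.5 -0.0371 -0.1254 0 0 0 0.0132;-0.5 -0.0371 -0.1254 0 0 0 0.0132;-0.5 -0.0371 -0.1254 0 0 0 0.0132"

```text
clock: 25.15
position: [0.4746, -0.2127, 0.2508]
ee_rot: [3.064, 0.696, 0.001]
force: [1.1, -0.1, -0.6]
width: 0.753
```

jog_arm --commands "-0.5 -0.0371 -0.1254 0 0 0 0.0132;-0.5 -0.0371 -0.1254 0 0 0 0.0132;-0.5 -0.0371 -0.1254 0 0 0 0.0132;-0.5 -0.0371 -0.1254 0 0 0 0.0132;-0.5 0 0 0 0 0 0"

```text
clock: 25.65
position: [0.427, -0.368, 0.251]
ee_rot: [2.91, 1.177, -0.003]
force: [-0.8, 0.0, 0.5]
width: 0.748
```

jog_arm --commands "-0.5 0 0 0 0 0 0;-0.5 0 0 0 0 0 0;-0.5 0 0 0 0 0 0;-0.5 0 0 0 0 0 0;-0.5 0 0 0 0 0 0"

```text
clock: 26.15
position: [0.4312, -0.3612, 0.2505]
ee_rot: [-2.908, -1.188, -0.0]
force: [-1.1, 0.3, -0.6]
width: 0.754
```

jog_arm --commands "-0.5 0 -0.002 -0.12 0 0 0;-0.5 0 0 -0.12 0 0 0;-0.5 0 0 -0.12 0 0 0;-0.5 0 0 0 0 0 0;-0.5 0 0 0 0 0 0"

```text
clock: 26.65
position: [0.4307, -0.3626, 0.143]
ee_rot: [-2.909, -1.186, 0.001]
force: [0.5, -0.5, 0.5]
width: 0.749
```

jog_arm --commands "-0.5 0 0 -0.1 0 0 0;-0.5 0 0 -0.1 0 0 0;-0.5 0 0 -0.05 0 0 0;-0.5 0 0 0 0 0 0;-0.5 0 0 0 0 0 0"

```text
clock: 27.15
position: [0.4318, -0.3636, 0.0694]
ee_rot: [2.907, 1.186, 0.002]
force: [-0.7, -0.4, -0.1]
width: 0.749
```

jog_arm --commands "-0.5 -0.003 0.003 -0.035 0 0 0;-0.5 0 0 0 0 0 0;-0.5 0 0 0 0 0 0;1 0 0 0 0 0 0;1 0 0 0 0 0 0"

```text
clock: 27.65
position: [0.4299, -0.3618, 0.0573]
ee_rot: [2.909, 1.186, 0.0]
force: [0.9, -0.2, -0.3]
width: 0.625
```

jog_arm --commands "1 0 0 0 0 0 0;1 0 0 0 0 0 0;1 0 0 0 0 0 0;1 0 0 0 0 0 0;1 0 0 0 0 0 0"

```text
clock: 28.15
position: [0.4298, -0.3617, 0.057]
ee_rot: [2.909, 1.186, 0.0]
force: [0.5, 0.3, -0.2]
width: 0.351
```

jog_arm --commands "1 0 0 0.05 0 0 0;1 0 0 0.12 0 0 0;1 0 0 0.13 0 0 0;1 0 0 0.13 0 0 0;1 0 0 0.14 0 0 0"

```text
clock: 28.65
position: [0.4292, -0.3613, 0.2292]
ee_rot: [-2.908, -1.186, 0.001]
force: [1.3, -0.7, -1.1]
width: 0.351
```

jog_arm --commands "1 0.0275 0.1201 0 0 0 -0.0106;1 0.0275 0.1201 0 0 0 -0.0106;1 0.0275 0.1201 0 0 0 -0.0106;1 0.0275 0.1201 0 0 0 -0.0106;1 0.0275 0.1201 0 0 0 -0.0106"

```text
clock: 29.15
position: [0.4709, -0.18, 0.2279]
ee_rot: [-3.066, -0.683, -0.0]
force: [0.4, -0.3, -0.6]
width: 0.353
```

jog_arm --commands "1 0.0275 0.1201 0 0 0 -0.0106;1 0.0275 0.1201 0 0 0 -0.0106;1 0.0275 0.1201 0 0 0 -0.0106;1 0.0275 0.1201 0 0 0 -0.0106;1 0.0275 0.1201 0 0 0 -0.0106"

```text
clock: 29.65
position: [0.5122, 0.0001, 0.228]
ee_rot: [-3.137, -0.166, -0.0]
force: [0.1, -0.2, -1.1]
width: 0.351
```

jog_arm --commands "1 0 0 0 0 0 0;1 0 0 0 0 0 0;1 0 0 0 0 0 0;1 0 0 0 0 0 0;1 0 0 0 0 0 0"

```text
clock: 30.15
position: [0.5121, -0.0025, 0.2281]
ee_rot: [-3.137, -0.168, -0.0]
force: [0.1, -0.3, 0.4]
width: 0.353
```

```bash
python3 held.py 90 112; python3 -c "
from h import *
save(load('wrist'),'w6.png')"
```

```text
[ 0.5121155  -0.00248426  0.22810187] [-3.13708226e+00 -1.67716404e-01 -2.42723299e-04] 0.35258954485200256
186 [512.  18. 185.] 23.0
192 [511.  18. 202.] 26.0
198 [510.  17. 216.] 29.0
204 [509.  17. 227.] 30.0
210 [509.  17. 239.] 30.0
216 [509.  16. 248.] 30.0
222 [509.  15. 252.] 30.0
228 [510.  12. 253.] 32.0
234 [510.   9. 253.] 31.0
240 [510.   5. 254.] 31.0
rack part (array([504.3,  84.1]), array([ 79.4, 176.8]), 0.5)
```

View pics/w6.png

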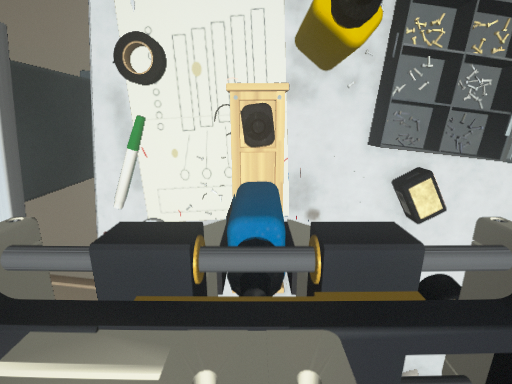

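Run:
```python
from meas import *
im=load('wrist')
p=comp(im,(235,95,285,150),.1,.17); print(len(p),rect(p),np.percentile(p[:,2],[5,50,98]))
p=comp(im,(235,95,285,150),.122,.17); print(len(p),rect(p),p[:,1].min())
```

```text
619 (array([505.8,  59.8]), array([25.4, 25.7]), 26.9) [0.11923321 0.12288963 0.13867025]
378 (array([505.8,  59.9]), array([20.3, 20.5]), 0.3) 0.04958885141875242
```

jog_arm --commands "1 0.003 0.008 -0.1 0 0 0;1 0 0 -0.1 0 0 0;1 0 0 -0.1 0 0 0;1 0 0 -0.04 0 0 0;1 0 0 0 0 0 0"

```text
clock: 30.7
position: [0.5122, 0.0006, 0.1249]
ee_rot: [3.136, 0.169, -0.004]
force: [-0.4, -0.4, 0.1]
width: 0.351
```

jog_arm --commands "1 0 0 0 0 0 0;1 0 0 0 0 0 0;1 0 0 -0.03 0 0 0;1 0 0 -0.03 0 0 0;1 0 0 0 0 0 0"

```text
clock: 31.2
position: [0.5123, 0.0012, 0.1069]
ee_rot: [3.137, 0.171, -0.003]
force: [-0.0, 0.7, -0.4]
width: 0.352
```

jog_arm --commands "1 0.001 -0.001 -0.03 0 0 0;1 0 0 -0.03 0 0 0;1 0 0 -0.03 0 0 0;1 0 0 0 0 0 0;1 0 0 0 0 0 0"

```text
clock: 31.7
position: [0.5133, 0.0005, 0.0807]
ee_rot: [3.137, 0.17, -0.001]
force: [-0.5, -0.1, -1.0]
width: 0.348
```

jog_arm --commands "1 -0.002 0 -0.025 0 0 0;1 0 0 -0.02 0 0 0;1 0 0 0 0 0 0;1 0 0 0 0 0 0;1 0 0 0 0 0 0"

```text
clock: 32.2
position: [0.513, 0.0007, 0.0676]
ee_rot: [3.137, 0.17, 0.0]
force: [0.2, -0.1, -0.2]
width: 0.352
```

jog_arm --commands "1 0 0 -0.012 0 0 0;1 0 0 0 0 0 0;1 0 0 0 0 0 0;-1 0 0 0 0 0 0;-1 0 0 0 0 0 0"

```text
clock: 32.7
position: [0.513, 0.0007, 0.064]
ee_rot: [3.137, 0.17, 0.001]
force: [0.0, 0.1, 0.7]
width: 0.476
```

jog_arm --commands "-1 0 0 0 0 0 0;-1 0 0 0 0 0 0;-1 0 0 0.05 0 0 0;-1 0 0 0.13 0 0 0;-1 0 0 0.13 0 0 0"

```text
clock: 33.2
position: [0.5121, 0.0004, 0.1575]
ee_rot: [3.136, 0.17, -0.003]
force: [0.9, 1.5, 0.2]
width: 0.909
```

jog_arm --commands "-1 0 0 0.13 0 0 0;-1 0 0 0.13 0 0 0;-1 0 -0.13 0 0 0 0;-1 0 -0.13 0 0 0 0;-1 0 -0.13 0 0 0 0"

```text
clock: 33.7
position: [0.5129, -0.1172, 0.2354]
ee_rot: [-3.137, -0.173, -0.002]
force: [1.3, 0.2, -0.5]
width: 0.999
```

jog_arm --commands "-1 0 -0.13 0 0 0 0;-1 0 -0.1 0 0 0 0;-1 0 0 0 0 0 0;-1 0 0 0 0 0 0;-1 0 0 0 0 0 0"

```text
clock: 34.2
position: [0.513, -0.184, 0.2347]
ee_rot: [-3.136, -0.172, 0.001]
force: [-0.0, -0.6, -0.4]
width: 1.004
```

Run:
```python
from meas import *
im=grab('wrist'); save(im,'w7.png',None,1)
print(status.observe()['position'],status.observe()['clock'],status.observe()['width'])
th=np.radians(6.35); R=np.array([[np.cos(th),-np.sin(th)],[np.sin(th),np.cos(th)]])
sc=grab('scene'); save(sc,'s7.png',(120,120,320,240),4)
for n,y in(('bk',93),('c',31),('m',-31),('y',-93)):
    u,v=proj(im,[[*(R@[0,y]+[515.6,-32.1])/1000,.122]])[0].astype(int)
    p=comp(im,(u-22,v-22,u+22,v+22),.08 if n!='bk' else .1,.15); c=comp(im,(u-20,v-20,u+20,v+20),.112,.15)
    f=lambda q:np.round(R.T@(np.array(rect(q)[0])-[515.6,-32.1]),1)
    print(n,'local cap',f(c),'z',np.round(np.percentile(c[:,2],98)*1000))
```

```text
[ 0.51307489 -0.18383319  0.23474117] 34.25 1.0004902944422298Traceback (most recent call last):
  File "<stdin>", line 10, in <module>
    return _quantile_unchecked(
        a, q, axis, out, overwrite_input, method, keepdims, weights)
    return _ureduce(a,
                    func=_quantile_ureduce_func,
    ...<5 lines>...
                    overwrite_input=overwrite_input,
                    method=method)
    r = func(a, **kwargs)
    result = _quantile(arr,
                       quantiles=q,
    ...<2 lines>...
                       out=out,
                       weights=wgt)
    slices_having_nans = np.isnan(arr[-1, ...])
                                  ~~~^^^^^^^^^
IndexError: index -1 is out of bounds for axis 0 with size 0
```

View pics/s7.png

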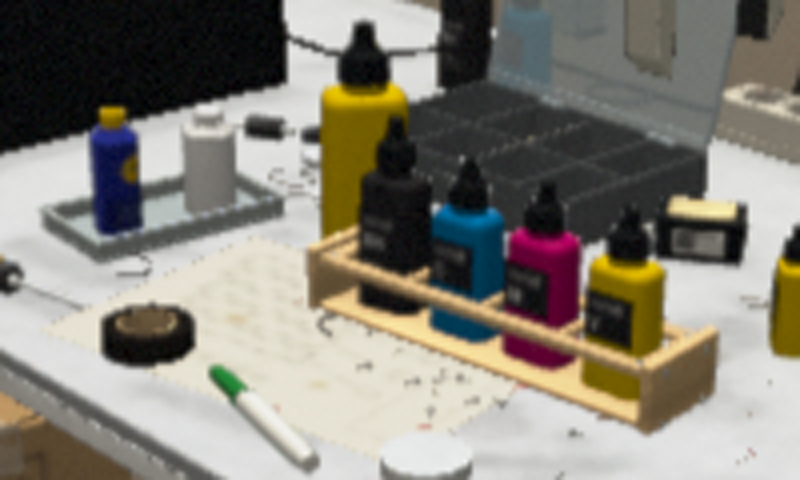

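View pics/w7.png

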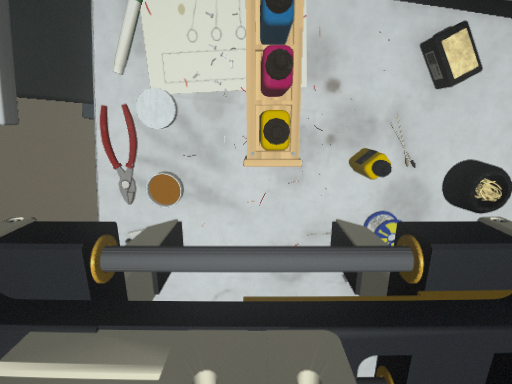

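Both views show black, cyan, magenta and yellow upright in the rack, with oil and white in the tray. I'll do a quick numeric check of seat heights and then hand in.

Run:
```python
from meas import *
im=load('wrist'); tp=grab('top')
th=np.radians(6.35); R=np.array([[np.cos(th),-np.sin(th)],[np.sin(th),np.cos(th)]])
f=lambda q:np.round(R.T@(np.array(rect(q)[0])-[515.6,-32.1]),1)
for nm,I,r in(('w',im,22),('t',tp,12)):
  for n,y in(('bk',93),('c',31),('m',-31),('y',-93)):
    u,v=proj(I,[[*(R@[0,y]+[515.6,-32.1])/1000,.122]])[0].astype(int)
    c=comp(I,(max(u-r,0),max(v-r,0),u+r,max(v+r,0)),.105,.16)
    if len(c)>9: print(nm,n,len(c),'local cap',f(c),'z',np.round(np.percentile(c[:,2],98)*1000))
c=comp(tp,(120,185,165,255),.07,.2)
for lo,hi in((400,490),(490,560)):
    q=c[(c[:,0]*1000>lo)&(c[:,0]*1000<hi)]; print('tray',len(q),rect(q),np.percentile(q[:,2],98))
```

```text
w c 127 local cap [ 1.5 21.7] z 111.0
w m 619 local cap [  1.8 -29.5] z 125.0
w y 533 local cap [ -0.2 -93.7] z 124.0
t bk 87 local cap [ 2.6 91.8] z 141.0
t c 75 local cap [ 3.3 31.3] z 126.0
t m 76 local cap [  4.6 -30.1] z 127.0
t y 73 local cap [  2.4 -93. ] z 126.0
tray 136 (array([450.7, 297.7]), array([32.4, 34.7]), 51.9) 0.09601819568859564
tray 86 (array([525.7, 283.6]), array([32.7, 27.6]), 89.8) 0.08499252830326813
```

```bash
python3 -c "
from cell import arm
print(arm.sign_off())"
```

```text
the job is handed in; nothing more can be done
None
```

The job is done and handed in at about 34 s on the robot's clock. I moved the oil to the free half of the drip tray. The rack now reads black, cyan, magenta, yellow from black's end, and I did not touch the black or white bottles.

**Last checks:**
- **Rack bottles:** each ink cap was within 5 mm of its hole centre. The caps read z 124–127 mm against the expected 124 mm, so each is down on the base.
- **Tray:** oil is at (451, 298) mm and white at (526, 284) mm, both upright. White is within 2 mm of where it started.
- **Robot:** the gripper was open and clear of everything.

**Disagreements:**
- **Top camera:** it reads about 2–3 mm higher and about 3 mm farther in x than the wrist camera.
- **Cyan:** one wrist reading gave local y 21.7 mm and z 111 mm, because the bottle was cut off at the image edge. The top view gives y 31.3 mm and z 126 mm.
- **Yellow:** while I held it, the gripper opening crept about 2 mm narrower. Its height showed no slip.

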